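# Tuck the extension plate under the hood apron of a polishing station

## Task

Take the scraper block and wipe the three loose brass chips off the plywood board in front of the polishing hood, so that all of them drop to the bench (do not touch the chips with the fingers), then set the scraper down on the bench and let go of it. Next pick up the extension plate by its wooden grip and slide its front edge squarely under the hinged apron plate of the hood, about 25 mm deep, lapped like roof flashing under a shingle, without lifting the apron. Finish while holding: keep hold of the grip and keep pressing the plate down flat on the board with a firm push of about 12 N; leave everything else on the bench alone.

Things in the scene. Friction and masses are not known exactly. Their poses are not given: they have to be found in the camera images.
- station: Fixed polishing station: plywood board 220 (x) x 360 (y) x 20 mm with a sheet-metal hood. Origin on the bench, 20 mm below seat, same axes. In its frame: hood y = 90 to 207 mm, 176 mm high; motor x = 140 to 290, y = 90 to 205 mm; apron hinge cheeks at x = +-100 mm, y = 15 to 75 mm, 42 mm high, 192 mm clear between them; stop strip under the apron at y = 52 mm.
- seat (a point): Point on the board's level top, 20 mm above the bench, straight below the middle of the apron's front edge (lip). Axes: z up, y horizontal, in under the apron towards the hood, x along the lip. The bare board where the chips lie reaches from y = 0 to -150 mm and x = -110 to +110 mm; its edges there are open drops to the bench.
- apron_lip (a point): Middle of the lower front edge of the apron, a level sheet-metal flap 186 (x) x 60 (y) x 3 mm, hinged on its rear edge 60 mm behind the lip. At rest its underside is 6 mm above the board: the 3 mm plate slides beneath with 3 mm to spare. Axes as seat at rest.
- apron (a joint): Hinge angle of the apron in rad: 0 at rest (level, against its stop), growing as the lip is lifted (0.05 rad lifts the lip 3 mm); it weighs 0.15 kg and falls back by itself. Lifting past 0.08 rad counts as lifted.
- plate_grip (a point): Loose extension plate lying flat on the bench: metal sheet 130 (x) x 90 (y) x 3 mm, 0.13 to 0.24 kg, with a wooden grip block on top, 18 (x) x 50 (y) mm, its top 34 mm above the sheet's underside. Point: centre of the block, 18.5 mm above the underside. y points to the front edge, 65 mm ahead; rear edge 25 mm behind, sides 65 mm off. Grasp from above across the 18 mm.
- plate_corner_a (a point): Front corner of the extension plate at its -x end, on the underside. Axes as plate_grip.
- plate_corner_b (a point): Front corner of the extension plate at its +x end, on the underside. Axes as plate_grip.
- scraper_mid (a point): Centre of the scraper block, loose, standing on the bench: a wooden block with a black rubber foot, 24 mm thick (its x), 110 mm long (its y), 45 mm high (z up); this point is 22.5 mm above its foot. Weighs about 0.12 kg. Grasp from above across the 24 mm.
- chip0_mid (a point): Centre of a brass off-cut chip, 15 x 10 x 10 mm, lying loose on the board; all three look alike.
- chip1_mid (a point): Centre of another such chip, 15 x 10 x 10 mm.
- chip2_mid (a point): Centre of the third such chip, 15 x 10 x 10 mm.
- bar_mid (a point): Bystander, leave alone: centre of a red-brown bar of polishing compound, 40 x 100 x 30 mm.
- buff_mid (a point): Bystander, leave alone: centre of a spare grey buff lying flat, 80 mm across, 22 mm thick.
- cup_mid (a point): Bystander, leave alone: centre of a white cup, 76 mm across, 90 mm high.
- tin_mid (a point): Bystander, leave alone: centre of a low steel tin, 52 mm across, 35 mm high.
- jar_mid (a point): Bystander, leave alone: centre of an amber jar, 60 mm across, 80 mm high.
Not all that is in view belongs to the job. Leave any blue or white look-alike of the part that bears scraper_mid alone.

How it is judged:
By the outcome, as a careful person would: the job done as asked, in the order asked, and still so for the second after the job is handed in, while the arm keeps its last pose, push and grip.
It also fails if it takes over 58 s, if anything falls off the work surface, if the arm or the gripper's body presses on something with over 40 N, if the wrist force passes 120 N, or if a joint passes its speed limit or range.

## Robot

A 7-joint arm with a two-finger parallel gripper is mounted at the origin on the work surface. World frame = base frame: x ahead of the robot, y to its left, z up, the work surface at z = 0. Lengths are in m, angles in rad, forces in N, time in s.
With the tool pointing down it reaches from about 0.375 to 0.925 m from the base axis. Payload 3.1 kg.
Tool frame: the origin (TCP) lies midway between the tips of the shut fingers; the grasp point (between the pads) lies 19 mm behind it; z points along the fingers, y is the direction in which the jaws open and shut (so a half turn about z gives the same grasp; the last joint's range is limited). The gripper opens to 85 mm and grips with 20 to 120 N. Pads are 22 mm wide; open, the fingers measure 114 mm over their backs; the gripper's body (76 mm by 85 mm) begins 54 mm behind the grasp point. The pads swing forward as they close: fully open they stand 13 mm farther back than shut.
Start: joints at [-1.377, 0.383, 0.044, 1.598, -0.018, 1.161, -0.05], TCP at [0.187, 0.623, 0.231] pointing down, gripper open.
Joint ranges: [-2.61, 2.61], [-0.41, 2.15], [-1.48, 1.57], [0, 2.5], [-1.57, 4.71], [0.05, 1.97], [-2.85, 2.85]. Speed limits (rad/s): [2.79, 2.79, 3.14, 3.14, 3.14, 3.14, 3.14].

## Interface

Orientations are given as a unit quaternion [x, y, z, w].
In Python, from cell import robot gives the robot as it stands.
- The arm moves only by the tool move_arm, never from a script. Its argument "increments" is a list of rows, each an object with "grip": the opening, from 0 (shut) to 1 (fully open); "translation": the shift along the tool's x, y, z as a fraction of full scale, a list of three; "angular": the turn, a rotation vector about the tool's x, y, z as a fraction of full scale, a list of three. In form: [{"grip": grip, "translation": [dx, dy, dz], "angular": [ax, ay, az]}, ...]. A call has exactly 5 rows; each row is the pose to reach, as a shift and turn from the pose measured when the call began, along the tool's axes at that moment, turning the shorter way round; what a row does not reach only later rows make up. Full scale, the value 1, is 0.5 m for a shift and 2 pi rad for a turn. A row lasts 1/8 s, in which the tool goes at most 62.5 mm and 10.7 degrees, less where a joint would pass 70% of its speed; a pose out of reach is approached as far as the arm can. A call with a number of a shift or a turn outside -1 to 1 is refused whole. A call with a gripper value outside its range is refused whole. The fingers move at their own pace and stop on an object; the grip force is fixed at half the most. Time passes only in rows, so rows that repeat a pose let the fingers close, or fill a call up. It gives the time, the measured TCP pose, the force and the opening at its end, in the units of the state.
- robot.state(): the state, without advancing time (a new reading comes with each control period).
- robot.get_image(name): name is "scene" or "top" or "wrist"; returns a dict with "color" (480x640x3 uint8, blue, green, red), "vfov" (degrees; the focal length in pixels is half the picture's height over the tangent of half this angle, whatever the lens; pixels are square), "cx", "cy" (the principal point, pixels), "dist" ([k1, k2, p1, p2, k3] as OpenCV has them; the pictures are not rectified), "rvec" (rotation vector, rad) and "tvec" (3), from world to camera coordinates, as OpenCV has them; the wrist camera has in their place "mount" (4x4, takes a point from camera to tool coordinates, whose origin is the TCP and whose axes are the flange's). Camera axes: x right, y down, z forward; pixel columns grow to the right and rows downward; lengths in m; the calibration is good to about 2 mm. A picture is of the moment at which its call begins: read the wrist's pose just before it. There is no depth.
- robot.sign_off(): hands the job in, once; it reports no verdict.
The state is a dict: "time": time; "q": joint angles; "dq": joint speeds; "joint_torque": joint torques, N m; "tool_pos": TCP position; "tcp_rot": TCP orientation; "wrist_force": force on the tool from outside, world axes, zero at the start; "wrist_torque": the same for the moment, N m; "finger_gap": finger opening in m.
Only numpy, scipy, OpenCV 4.12 (cv2) and the standard library are available. Lean on these libraries where they do the work, as an engineer would, in place of code of your own. Each camera call takes 0.05 s, during which the arm holds its last target. There are 200 camera calls.

## Working session

There is one attempt and no reset: what is moved stays moved. The work goes in short steps, Python scripts to look and compute and a tool call to move; the robot and the scene stay as the last step left them, time stands still between calls to the robot, and variables do not carry over. Pictures are saved under pics/ and viewed, about 8 in all and at most 12, crops included, and the job is handed in when it is done.

Besides the shell and the picture viewer there is one more tool, called after "Request:" by a JSON object that holds its "op" and its "data", one argument or row to a line. move_arm: Moves the arm, as the interface text tells. Its arguments: {"type":"object","properties":{"increments":{"type":"array"}},"required":["increments"]}

```bash
mkdir -p pics; cat > h.py <<'E'
import numpy as np, cv2, json
from scipy.spatial.transform import Rotation as R
from cell import robot
def cam(name):
    s=robot.state(); d=robot.get_image(name)
    f=240/np.tan(np.radians(d['vfov'])/2)
    d['K']=np.array([[f,0,d['cx']],[0,f,d['cy']],[0,0,1.]])
    if 'mount' in d:
        T=np.eye(4);T[:3,:3]=R.from_quat(s['tcp_rot']).as_matrix();T[:3,3]=s['tool_pos']
        W=T@np.array(d['mount']); Rw=W[:3,:3].T; d['R']=Rw; d['t']=-Rw@W[:3,3]
    else:
        d['R']=cv2.Rodrigues(np.array(d['rvec'],float))[0]; d['t']=np.array(d['tvec'],float).ravel()
    d['dist']=np.array(d['dist'],float)
    np.savez(f'{name}.npz',K=d['K'],R=d['R'],t=d['t'],dist=d['dist'],color=d['color'])
    return d
def load(name): return dict(np.load(f'{name}.npz'))
def proj(d,P):
    return cv2.projectPoints(np.array(P,float).reshape(-1,3),cv2.Rodrigues(d['R'])[0],d['t'],d['K'],d['dist'])[0].reshape(-1,2)
def back(d,px,z):
    u=cv2.undistortPoints(np.array(px,float).reshape(-1,1,2),d['K'],d['dist']).reshape(-1,2)
    r=np.c_[u,np.ones(len(u))]@d['R']; c=-d['R'].T@d['t']
    return c+r*((np.ravel(z)-c[2])/r[:,2])[:,None]
def st():
    s=robot.state()
    for k in ('time','tool_pos','tcp_rot','wrist_force','finger_gap','q'): print(k,np.round(s[k],4))
    return s
def step(pos,yaw,s=None):
    """fraction shift/turn to reach TCP pos with tool down and tool y axis at heading yaw (mod pi)"""
    s=s or robot.state(); R0=R.from_quat(s['tcp_rot']); 
    best=None
    for k in (0,np.pi):
        y=np.array([np.cos(yaw+k),np.sin(yaw+k),0]); z=np.array([0,0,-1.]); x=np.cross(y,z)
        r=(R0.inv()*R.from_matrix(np.c_[x,y,z])).as_rotvec()
        if best is None or np.linalg.norm(r)<np.linalg.norm(best): best=r
    t=R0.inv().apply(np.array(pos)-s['tool_pos'])
    print('translation',np.round(t/.5,4),'angular',np.round(best/2/np.pi,4)); return t,best
E
python3 - <<'E'
from h import *
st()
for n in('scene','top'):
    d=cam(n); cv2.imwrite(f'pics/{n}0.png',d['color']); print(n,d['K'][0,0],-d['R'].T@d['t'],d['R'][2])
E
```

```text
time 0.0
tool_pos [0.1867 0.6216 0.2299]
tcp_rot [ 1.453e-01  9.894e-01 -1.300e-03 -1.000e-04]
wrist_force [ 0.2028 -0.5344 -0.2361]
finger_gap 0.0856
q [-1.3768  0.3839  0.0438  1.5996 -0.0179  1.1612 -0.0499]
scene 473.69584114327427 [ 0.89563037 -0.52750565  0.94302381] [-0.34260033  0.44946658 -0.82498776]
top 610.8475658875697 [ 0.38632922 -0.04270182  1.52919034] [ 0.08902835 -0.0110704  -0.99596757]
```

View pics/scene0.png

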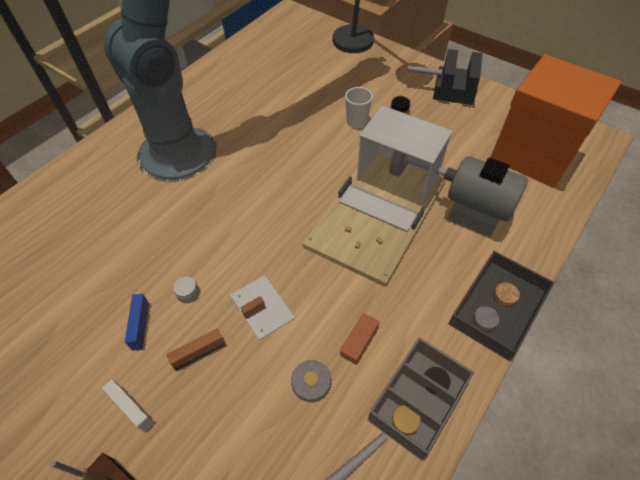

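View pics/top0.png

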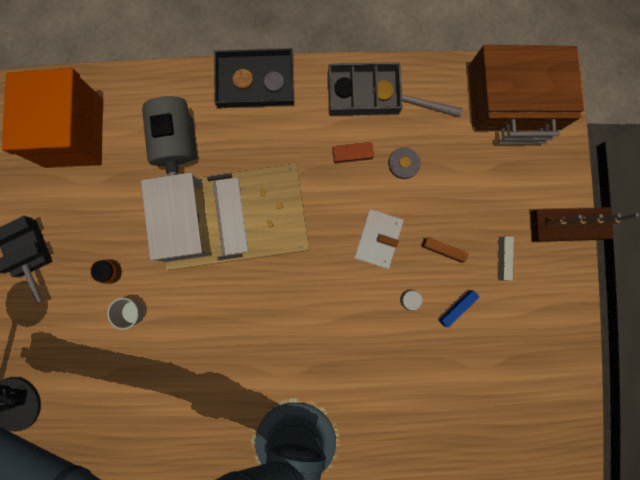

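Scene: apron and board with three chips at (348,229), (358,244), (379,240); plate at (262,306); cup (359,107), tin (185,289). Candidates for the scraper: brown block (195,349), blue look-alike (137,321), white look-alike (127,404), red-brown bar (360,338; compound, a bystander). In the top view the brown block is at (445,250), blue (460,309), white (508,258), bar (353,152). I choose the brown wooden one and check it in a close crop.

```bash
python3 - <<'E'
from h import *
a=load('scene')['color'][280:380,100:300]; b=load('top')['color']
A=cv2.resize(a,None,fx=4,fy=4,interpolation=3)[:300]
A=cv2.resize(load('scene')['color'][290:375,120:300],None,fx=3,fy=3,interpolation=3)
B=cv2.resize(b[195:275,345:475],None,fx=4,fy=4,interpolation=3) #520x320
C=cv2.resize(b[160:270,195:315],None,fx=4,fy=4,interpolation=3) #480x440
o=np.zeros((600,800,3),np.uint8)
o[:320,:520]=B; o[320:320+255,:540]=A
cv2.imwrite('pics/c1.png',o); 
C=cv2.resize(b[160:275,155:315],None,fx=5,fy=5,interpolation=3); cv2.imwrite('pics/c2.png',C)
E
```

```text
(no output)
```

View pics/c1.png

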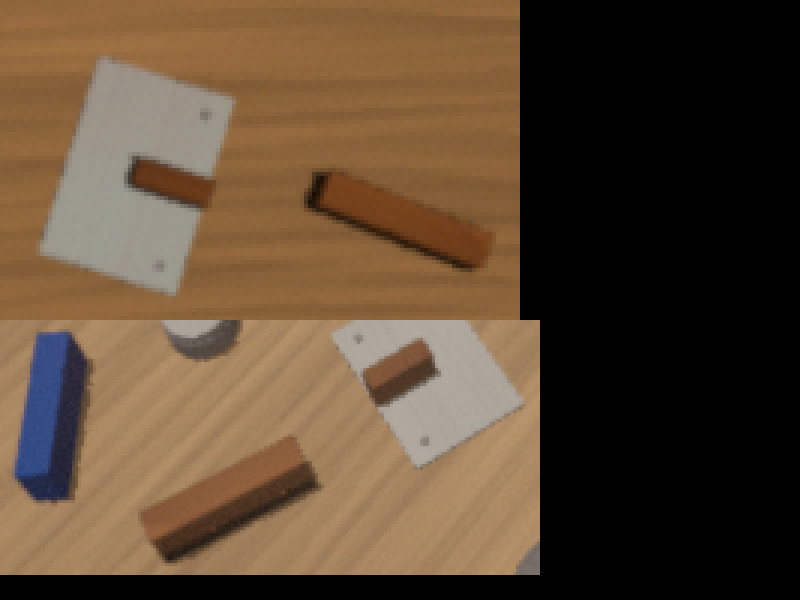

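View pics/c2.png

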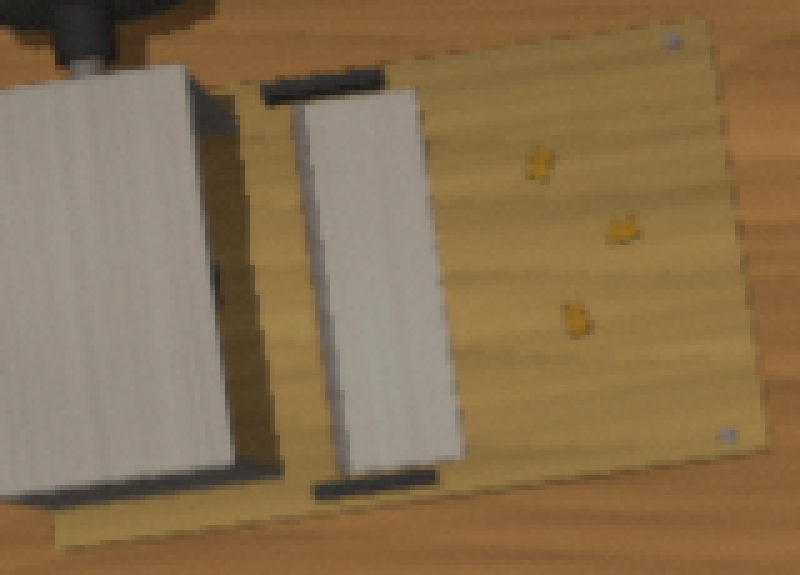

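The brown block is wood with a dark foot, top-crop corners near (330,172) to (490,265). The plate's front edge runs from (100,58) to (40,252), and the chips are clear of the apron lip (415,90)-(463,458).

```bash
python3 - <<'E'
from h import *
d=load('top')
def c1(p): return (np.array(p,float)+.5)/4-.5+[345,195]
def c2(p): return (np.array(p,float)+.5)/5-.5+[155,160]
def sh(n,p,z): P=back(d,p,z); print(n,np.round(P,4).tolist()); return P
b=sh('board front',c2([(708,20),(768,450)]),.02)
sh('board rear near',c2([(57,550)]),.02)
l=sh('lip top',c2([(415,90),(463,458)]),.029)
for q in (b,l):
    e=q[0]-q[1]; print(np.linalg.norm(e),np.degrees(np.arctan2(e[1],e[0])),q.mean(0))
c=sh('chips',c2([(540,165),(622,230),(577,320)]),.028)
p=sh('plate FL FR RL RR',c1([(100,58),(40,252),(235,97),(177,295)]),.003)
for i,j in((0,1),(2,3),(2,0),(3,1)):
    e=p[i]-p[j]; print(np.linalg.norm(e),np.degrees(np.arctan2(e[1],e[0])))
print('platec',p.mean(0))
g=sh('grip top',c1([(137,158),(135,185),(214,180),(207,208)]),.034); print(g.mean(0))
s=sh('scraper top',c1([(331,171),(318,208),(494,233),(482,268)]),.045); print(s.mean(0))
for i,j in((0,1),(2,3),(0,2),(1,3)):
    e=s[i]-s[j]; print(np.linalg.norm(e),np.degrees(np.arctan2(e[1],e[0])))
for n,px,z in(('tin',(412,300),.035),('bar',(353,152),.03),('buff',(405,163),.022),('cup',(124,313),.09),('jar',(105,271),.08),('blue',(460,309),.045),('white',(508,258),.045)): sh(n,[px],z)
E
```

```text
board front [[0.6926, -0.0227, 0.02], [0.4758, -0.0465, 0.02]]
board rear near [[0.4358, 0.3084, 0.02]]
lip top [[0.6598, 0.1242, 0.029], [0.4756, 0.1037, 0.029]]
0.21816212398842677 6.287994730213511 [ 0.58418331 -0.03459774  0.02      ]
0.18532937276738753 6.351088091799576 [0.56765647 0.11393834 0.029     ]
chips [[0.6202, 0.0626, 0.028], [0.5865, 0.0226, 0.028], [0.5423, 0.046, 0.028]]
plate FL FR RL RR [[0.5744, -0.2044, 0.003], [0.4532, -0.1621, 0.003], [0.5473, -0.289, 0.003], [0.4237, -0.2472, 0.003]]
0.12831151781728006 -19.232833780434056
0.1304832685096805 -18.691990119296122
0.08885334850492593 -107.76493658418957
0.09005593623980188 -109.16271911708164
platec [ 0.49965399 -0.22569602  0.003     ]
grip top [[0.508, -0.2216, 0.034], [0.4913, -0.2197, 0.034], [0.493, -0.2688, 0.034], [0.4758, -0.2637, 0.034]]
[ 0.49201703 -0.24345562  0.034     ]
scraper top [[0.4956, -0.3397, 0.045], [0.4731, -0.3306, 0.045], [0.4543, -0.4399, 0.045], [0.433, -0.4313, 0.045]]
[ 0.46398732 -0.38537723  0.045     ]
0.02425560390114831 -22.02497858649957
0.022957310168375333 -22.005815557347017
0.1083186231081156 67.59553021871689
0.10832548283310661 68.28225587481032
tin [[0.3436, -0.297, 0.035]]
bar [[0.7163, -0.1656, 0.03]]
buff [[0.6867, -0.2966, 0.022]]
cup [[0.3328, 0.3955, 0.09]]
jar [[0.434, 0.4446, 0.08]]
blue [[0.3175, -0.4133, 0.045]]
white [[0.4383, -0.5407, 0.045]]
```

```bash
cat >> h.py <<'E'
def plan(wps):
    """wps: (x,y,z,heading of tool y in deg); prints fractions for each leg, first from the measured pose"""
    s=robot.state(); p=np.array(s['tool_pos']); r=R.from_quat(s['tcp_rot'])
    for w in wps:
        h=np.radians(w[3]); y=np.array([np.cos(h),np.sin(h),0]); z=np.array([0,0,-1.])
        r1=R.from_matrix(np.c_[np.cross(y,z),y,z]); p1=np.array(w[:3])
        t=r.inv().apply(p1-p); a=(r.inv()*r1).as_rotvec()
        print('t',np.round(t/.5,4).tolist(),'a',np.round(a/2/np.pi,4).tolist(),'mm %.0f deg %.0f'%(1e3*np.linalg.norm(t),np.degrees(np.linalg.norm(a))))
        p,r=p1,r1
SEAT=np.array([.5675,.1140]); YAW=6.3
def S(x,y):
    c,s=np.cos(np.radians(YAW)),np.sin(np.radians(YAW)); return SEAT+[c*x-s*y,s*x+c*y]
E
python3 - <<'E'
from h import *
plan([(.36,.46,.32,50),(.52,.25,.32,25),(.56,.0,.3,0),(.52,-.22,.25,-20),(.464,-.385,.13,-22),(.464,-.385,.02,-22)])
E
```

```text
t [-0.4249, -0.2105, -0.1794] a [-0.0004, 0.0001, 0.0647] mm 254 deg 23
t [-0.5151, -0.116, 0.0] a [0.0, 0.0, 0.0694] mm 264 deg 25
t [-0.487, -0.1388, 0.04] a [0.0, 0.0, 0.0694] mm 254 deg 25
t [-0.44, -0.08, 0.1] a [0.0, 0.0, 0.0556] mm 229 deg 20
t [-0.3484, 0.0076, 0.24] a [0.0, 0.0, 0.0056] mm 212 deg 2
t [0.0, 0.0, 0.22] a [0.0, 0.0, 0.0] mm 110 deg 0
```

Request:
{"op": "move_arm", "data": {
  "increments": [
    {"grip": 1, "translation": [-0.106, -0.053, -0.045], "angular": [0, 0, 0.016]},
    {"grip": 1, "translation": [-0.212, -0.105, -0.09], "angular": [0, 0, 0.032]},
    {"grip": 1, "translation": [-0.319, -0.158, -0.135], "angular": [0, 0, 0.049]},
    {"grip": 1, "translation": [-0.425, -0.21, -0.179], "angular": [0, 0, 0.065]},
    {"grip": 1, "translation": [-0.425, -0.21, -0.179], "angular": [0, 0, 0.065]}
  ]
}}

```text
time: 0.72
tool_pos: [0.3671, 0.4553, 0.3222]
tcp_rot: [0.349, 0.937, 0.0, 0.002]
wrist_force: [0.5, -0.5, -0.2]
finger_gap: 0.0852
```

Request:
{"op": "move_arm", "data": {
  "increments": [
    {"grip": 1, "translation": [-0.12, -0.03, 0], "angular": [0, 0, 0.017]},
    {"grip": 1, "translation": [-0.24, -0.06, 0], "angular": [0, 0, 0.035]},
    {"grip": 1, "translation": [-0.36, -0.09, 0], "angular": [0, 0, 0.052]},
    {"grip": 1, "translation": [-0.48, -0.11, 0], "angular": [0, 0, 0.069]},
    {"grip": 1, "translation": [-0.515, -0.116, 0], "angular": [0, 0, 0.069]}
  ]
}}

```text
time: 1.35
tool_pos: [0.5261, 0.238, 0.3226]
tcp_rot: [0.545, 0.838, -0.0, 0.003]
wrist_force: [0.2, -0.3, 0.6]
finger_gap: 0.0853
```

Request:
{"op": "move_arm", "data": {
  "increments": [
    {"grip": 1, "translation": [-0.12, -0.035, 0.01], "angular": [0, 0, 0.017]},
    {"grip": 1, "translation": [-0.24, -0.07, 0.02], "angular": [0, 0, 0.035]},
    {"grip": 1, "translation": [-0.36, -0.105, 0.03], "angular": [0, 0, 0.052]},
    {"grip": 1, "translation": [-0.48, -0.138, 0.04], "angular": [0, 0, 0.069]},
    {"grip": 1, "translation": [-0.487, -0.138, 0.04], "angular": [0, 0, 0.069]}
  ]
}}

```text
time: 1.98
tool_pos: [0.5609, -0.0191, 0.303]
tcp_rot: [0.716, 0.698, -0.001, 0.003]
wrist_force: [0.3, -0.1, -0.1]
finger_gap: 0.085
```

```bash
python3 - <<'E'
from h import *
d=cam('wrist'); cv2.imwrite('pics/w1.png',d['color']); np.savez('w1.npz',**{k:d[k] for k in('K','R','t','dist','color')}); print(-d['R'].T@d['t'],d['R'][2])
plan([(.5,-.22,.27,-20),(.464,-.385,.18,-22)])
E
```

```text
[0.56277541 0.04820634 0.44672862] [-0.00406004 -0.26673524 -0.96376129]
t [-0.4084, -0.1135, 0.0674] a [0.0007, 0.0007, 0.0519] mm 215 deg 19
t [-0.3347, 0.0452, 0.18] a [0.0, 0.0, 0.0056] mm 191 deg 2
```

View pics/w1.png

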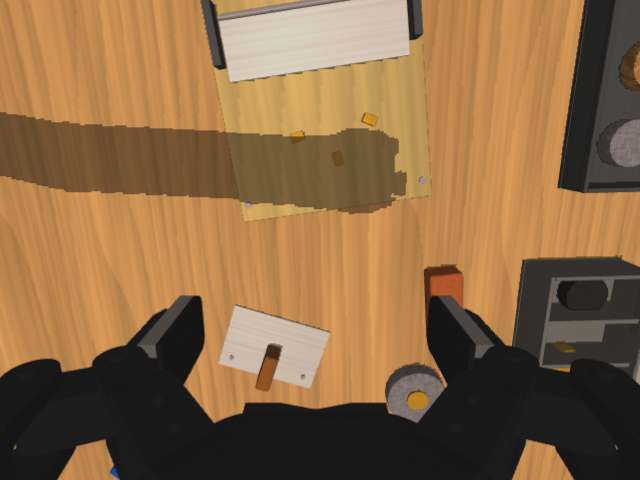

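Wrist view shows the board front corners (245,221),(431,196), lip ends (231,82),(410,54), chips (297,136),(370,119),(338,158) and plate corners (237,305),(329,332),(219,365),(311,388).

```bash
python3 - <<'E'
from h import *
d=dict(np.load('w1.npz'))
def sh(n,p,z): P=back(d,p,z); print(n,np.round(P,4).tolist()); return P
def ang(P,i,j): e=P[i]-P[j]; print(' len %.4f deg %.2f mid %s'%(np.linalg.norm(e),np.degrees(np.arctan2(e[1],e[0])),np.round((P[i]+P[j])/2,4)))
b=sh('board',[(245,221),(431,196)],.02); ang(b,1,0)
l=sh('lip',[(231,82),(410,54)],.028); ang(l,1,0)
c=sh('chips',[(297,136),(370,119),(338,158)],.028)
for q in c: e=q[:2]-SEAT; a=np.radians(YAW); print(' st',np.round([e@[np.cos(a),np.sin(a)],e@[-np.sin(a),np.cos(a)]],4))
p=sh('plate',[(237,305),(329,332),(219,365),(311,388)],.003)
ang(p,1,0);ang(p,3,2);ang(p,0,2);ang(p,1,3)
E
```

```text
board [[0.4795, -0.046, 0.02], [0.6954, -0.0226, 0.02]]
 len 0.2171 deg 6.17 mid [ 0.5874 -0.0343  0.02  ]
lip [[0.478, 0.1041, 0.028], [0.6633, 0.1257, 0.028]]
 len 0.1865 deg 6.65 mid [0.5707 0.1149 0.028 ]
chips [[0.5445, 0.0481, 0.028], [0.6231, 0.0634, 0.028], [0.5885, 0.0236, 0.028]]
 st [-0.0301 -0.063 ]
 st [ 0.0497 -0.0564]
 st [ 0.0109 -0.0922]
plate [[0.4572, -0.1606, 0.003], [0.5756, -0.203, 0.003], [0.4254, -0.2485, 0.003], [0.5492, -0.2887, 0.003]]
 len 0.1257 deg -19.73 mid [ 0.5164 -0.1818  0.003 ]
 len 0.1301 deg -17.98 mid [ 0.4873 -0.2686  0.003 ]
 len 0.0935 deg 70.14 mid [ 0.4413 -0.2046  0.003 ]
 len 0.0896 deg 72.85 mid [ 0.5624 -0.2459  0.003 ]
```

Request:
{"op": "move_arm", "data": {
  "increments": [
    {"grip": 1, "translation": [-0.102, -0.028, 0.017], "angular": [0, 0, 0.013]},
    {"grip": 1, "translation": [-0.204, -0.057, 0.034], "angular": [0, 0, 0.026]},
    {"grip": 1, "translation": [-0.306, -0.085, 0.05], "angular": [0, 0, 0.039]},
    {"grip": 1, "translation": [-0.408, -0.113, 0.067], "angular": [0, 0, 0.052]},
    {"grip": 1, "translation": [-0.408, -0.113, 0.067], "angular": [0, 0, 0.052]}
  ]
}}

```text
time: 2.65
tool_pos: [0.498, -0.2228, 0.2694]
tcp_rot: [0.821, 0.571, -0.001, 0.003]
wrist_force: [0.5, 0.7, -0.8]
finger_gap: 0.0856
```

```bash
python3 - <<'E'
from h import *
d=cam('wrist'); cv2.imwrite('pics/w2.png',d['color']); np.savez('w2.npz',**{k:d[k] for k in('K','R','t','dist','color')})
st(); plan([(.464,-.385,.18,-22),(.464,-.385,.08,-22)])
E
```

```text
time 2.7
tool_pos [ 0.4998 -0.2197  0.2696]
tcp_rot [ 8.196e-01  5.729e-01 -1.000e-04  2.400e-03]
wrist_force [ 0.5065  0.0793 -0.6307]
finger_gap 0.0852
q [-0.3948  0.1841  0.825   1.8398 -0.1434  1.1758  0.126 ]
t [-0.3346, 0.0457, 0.1803] a [0.0006, 0.0004, 0.0053] mm 191 deg 2
t [0.0, 0.0, 0.2] a [0.0, 0.0, 0.0] mm 100 deg 0
```

View pics/w2.png

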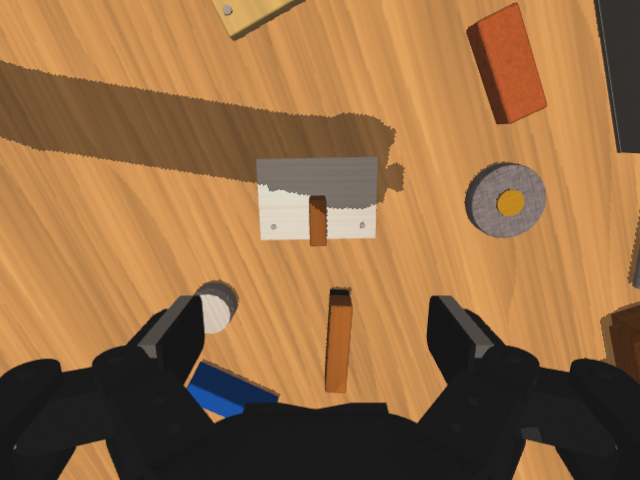

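Wrist view from above the plate: scraper top (330,305),(352,305),(326,391),(346,391), black foot visible at (341,293); plate corners (257,158),(377,156),(261,240),(376,238).

```bash
sed -i 's/^SEAT=.*/SEAT=np.array([.5692,.1145]); YAW=6.35/' h.py; python3 - <<'E'
from h import *
d=dict(np.load('w2.npz'))
def sh(n,p,z): P=back(d,p,z); print(n,np.round(P,4).tolist()); return P
def ang(P,i,j): e=P[i]-P[j]; print(' len %.4f deg %.2f mid %s'%(np.linalg.norm(e),np.degrees(np.arctan2(e[1],e[0])),np.round((P[i]+P[j])/2,4)))
s=sh('scr',[(330,305),(352,305),(326,391),(346,391)],.045); ang(s,0,2);ang(s,1,3);ang(s,1,0); print(s.mean(0))
p=sh('plate',[(257,158),(377,156),(261,240),(376,238)],.003)
ang(p,1,0);ang(p,3,2);ang(p,0,2);ang(p,1,3); print(p.mean(0))
E
```

```text
scr [[0.4761, -0.3299, 0.045], [0.4983, -0.3382, 0.045], [0.4351, -0.4298, 0.045], [0.4567, -0.4379, 0.045]]
 len 0.1080 deg 67.71 mid [ 0.4556 -0.3798  0.045 ]
 len 0.1081 deg 67.39 mid [ 0.4775 -0.388   0.045 ]
 len 0.0237 deg -20.52 mid [ 0.4872 -0.334   0.045 ]
[ 0.46655969 -0.38394103  0.045     ]
plate [[0.4559, -0.1598, 0.003], [0.5774, -0.2028, 0.003], [0.4247, -0.2457, 0.003], [0.5482, -0.2894, 0.003]]
 len 0.1289 deg -19.52 mid [ 0.5167 -0.1813  0.003 ]
 len 0.1310 deg -19.45 mid [ 0.4865 -0.2676  0.003 ]
 len 0.0915 deg 70.04 mid [ 0.4403 -0.2028  0.003 ]
 len 0.0913 deg 71.37 mid [ 0.5628 -0.2461  0.003 ]
[ 0.50157898 -0.22443842  0.003     ]
```

Request:
{"op": "move_arm", "data": {
  "increments": [
    {"grip": 1, "translation": [-0.084, 0.011, 0.045], "angular": [0, 0, 0.001]},
    {"grip": 1, "translation": [-0.167, 0.023, 0.09], "angular": [0, 0, 0.003]},
    {"grip": 1, "translation": [-0.251, 0.034, 0.135], "angular": [0, 0, 0.004]},
    {"grip": 1, "translation": [-0.335, 0.046, 0.18], "angular": [0, 0, 0.005]},
    {"grip": 1, "translation": [-0.335, 0.046, 0.18], "angular": [0, 0, 0.005]}
  ]
}}

```text
time: 3.32
tool_pos: [0.4628, -0.3853, 0.1776]
tcp_rot: [0.829, 0.559, -0.002, 0.001]
wrist_force: [0.3, 0.6, 0.1]
finger_gap: 0.0855
```

```bash
python3 - <<'E'
from h import *
plan([(.4655,-.3845,.020,-22.2)])
E
```

```text
t [0.0046, 0.0047, 0.3152] a [-0.0001, 0.0005, 0.0007] mm 158 deg 0
```

Request:
{"op": "move_arm", "data": {
  "increments": [
    {"grip": 1, "translation": [0.005, 0.005, 0.1], "angular": [0, 0, 0.001]},
    {"grip": 1, "translation": [0.005, 0.005, 0.2], "angular": [0, 0, 0.001]},
    {"grip": 1, "translation": [0.005, 0.005, 0.28], "angular": [0, 0, 0.001]},
    {"grip": 1, "translation": [0.005, 0.005, 0.315], "angular": [0, 0, 0.001]},
    {"grip": 1, "translation": [0.005, 0.005, 0.315], "angular": [0, 0, 0.001]}
  ]
}}

```text
time: 3.95
tool_pos: [0.4669, -0.3819, 0.0192]
tcp_rot: [0.83, 0.558, -0.001, -0.001]
wrist_force: [-0.3, 0.1, -0.1]
finger_gap: 0.0855
```

Request:
{"op": "move_arm", "data": {
  "increments": [
    {"grip": 0, "translation": [0, 0, 0], "angular": [0, 0, 0]},
    {"grip": 0, "translation": [0, 0, 0], "angular": [0, 0, 0]},
    {"grip": 0, "translation": [0, 0, 0], "angular": [0, 0, 0]},
    {"grip": 0, "translation": [0, 0, 0], "angular": [0, 0, 0]},
    {"grip": 0, "translation": [0, 0, 0], "angular": [0, 0, 0]}
  ]
}}

```text
time: 4.58
tool_pos: [0.4676, -0.3827, 0.0204]
tcp_rot: [0.83, 0.558, -0.001, 0.0]
wrist_force: [0.2, 0.1, 5.3]
finger_gap: 0.0234
```

```bash
python3 - <<'E'
from h import *
st(); A=S(.009,-.032); B=S(.009,-.178); print(A,B)
plan([(.4655,-.3845,.12,-25),(.53,-.22,.17,-50),(A[0]+.005,A[1]-.08,.16,-83.65),(*A,.08,-83.65),(*A,.042,-83.65),(*B,.042,-83.65)])
E
```

```text
time 4.575
tool_pos [ 0.4676 -0.3827  0.0204]
tcp_rot [ 8.298e-01  5.581e-01 -9.000e-04  3.000e-04]
wrist_force [0.2414 0.058  5.2901]
finger_gap 0.0234
q [ 0.0931  0.6646  0.668   1.8666 -0.5557  0.805   0.6688]
[0.58168404 0.08369174] [ 0.59783188 -0.06141252]
t [-0.0054, -0.0027, -0.1993] a [-0.0001, 0.0003, 0.0079] mm 100 deg 3
t [0.3527, -0.0221, -0.1] a [0.0, 0.0, 0.0694] mm 184 deg 25
t [0.3744, -0.2698, 0.02] a [0.0, 0.0, 0.0935] mm 231 deg 34
t [0.0078, -0.1601, 0.16] a [0.0, 0.0, 0.0] mm 113 deg 0
t [0.0, 0.0, 0.076] a [0.0, 0.0, 0.0] mm 38 deg 0
t [0.0, 0.292, 0.0] a [0.0, 0.0, 0.0] mm 146 deg 0
```

Request:
{"op": "move_arm", "data": {
  "increments": [
    {"grip": 0, "translation": [0, 0, -0.04], "angular": [0, 0, 0]},
    {"grip": 0, "translation": [-0.002, -0.001, -0.1], "angular": [0, 0, 0.003]},
    {"grip": 0, "translation": [-0.005, -0.003, -0.16], "angular": [0, 0, 0.006]},
    {"grip": 0, "translation": [-0.005, -0.003, -0.2], "angular": [0, 0, 0.008]},
    {"grip": 0, "translation": [-0.005, -0.003, -0.2], "angular": [0, 0, 0.008]}
  ]
}}

```text
time: 5.2
tool_pos: [0.4665, -0.3851, 0.1223]
tcp_rot: [0.844, 0.537, -0.0, 0.002]
wrist_force: [-0.2, -0.5, -1.0]
finger_gap: 0.0229
```

Request:
{"op": "move_arm", "data": {
  "increments": [
    {"grip": 0, "translation": [0.088, -0.005, -0.025], "angular": [0, 0, 0.017]},
    {"grip": 0, "translation": [0.176, -0.011, -0.05], "angular": [0, 0, 0.035]},
    {"grip": 0, "translation": [0.264, -0.017, -0.075], "angular": [0, 0, 0.052]},
    {"grip": 0, "translation": [0.353, -0.022, -0.1], "angular": [0, 0, 0.069]},
    {"grip": 0, "translation": [0.353, -0.022, -0.1], "angular": [0, 0, 0.069]}
  ]
}}

```text
time: 5.82
tool_pos: [0.5338, -0.2138, 0.1708]
tcp_rot: [0.937, 0.348, 0.001, 0.001]
wrist_force: [0.7, -0.2, -2.0]
finger_gap: 0.0228
```

Request:
{"op": "move_arm", "data": {
  "increments": [
    {"grip": 0, "translation": [0.09, -0.066, 0.005], "angular": [0, 0, 0.023]},
    {"grip": 0, "translation": [0.186, -0.134, 0.01], "angular": [0, 0, 0.047]},
    {"grip": 0, "translation": [0.28, -0.2, 0.015], "angular": [0, 0, 0.07]},
    {"grip": 0, "translation": [0.374, -0.27, 0.02], "angular": [0, 0, 0.0935]},
    {"grip": 0, "translation": [0.374, -0.27, 0.02], "angular": [0, 0, 0.0935]}
  ]
}}

```text
time: 6.45
tool_pos: [0.5877, 0.0187, 0.1583]
tcp_rot: [0.998, 0.068, -0.001, -0.001]
wrist_force: [-0.4, 0.2, -1.8]
finger_gap: 0.023
```

```bash
python3 - <<'E'
from h import *
st(); A=S(.009,-.032); plan([(*A,.1,-83.65),(*A,.042,-83.65)])
E
```

```text
time 6.45
tool_pos [0.5877 0.0187 0.1583]
tcp_rot [ 9.977e-01  6.800e-02 -8.000e-04 -6.000e-04]
wrist_force [-0.3926  0.2339 -1.7931]
finger_gap 0.023
q [-0.9008  0.5416  1.0338  1.8509 -0.5336  1.0602 -1.0901]
t [0.0058, -0.1303, 0.1167] a [-0.0002, 0.0002, 0.004] mm 88 deg 1
t [0.0, 0.0, 0.116] a [0.0, 0.0, 0.0] mm 58 deg 0
```

Request:
{"op": "move_arm", "data": {
  "increments": [
    {"grip": 0, "translation": [0.002, -0.045, 0.03], "angular": [0, 0, 0.002]},
    {"grip": 0, "translation": [0.004, -0.09, 0.07], "angular": [0, 0, 0.004]},
    {"grip": 0, "translation": [0.006, -0.138, 0.1], "angular": [0, 0, 0.004]},
    {"grip": 0, "translation": [0.006, -0.138, 0.117], "angular": [0, 0, 0.004]},
    {"grip": 0, "translation": [0.006, -0.138, 0.117], "angular": [0, 0, 0.004]}
  ]
}}

```text
time: 7.08
tool_pos: [0.5806, 0.0864, 0.0991]
tcp_rot: [0.998, 0.055, -0.002, 0.0]
wrist_force: [0.6, -0.3, -1.7]
finger_gap: 0.0231
```

```bash
python3 - <<'E'
from h import *
st(); A=S(.009,-.028); plan([(*A,.042,-83.65)])
d=cam('wrist'); c=cam('scene')
cv2.imwrite('pics/w3.png',np.hstack([cv2.resize(c['color'][160:300,270:450],(514,400),interpolation=2),cv2.resize(d['color'][:,200:440],(200,400))]))
E
```

```text
time 7.075
tool_pos [0.5806 0.0864 0.0991]
tcp_rot [ 9.985e-01  5.520e-02 -1.500e-03  2.000e-04]
wrist_force [ 0.5527 -0.3476 -1.6761]
finger_gap 0.0231
q [-0.9641  0.6188  0.9659  1.8882 -0.6164  0.9699 -1.1748]
t [0.0019, -0.0024, 0.1141] a [0.0, 0.0005, -0.0001] mm 57 deg 0
```

View pics/w3.png

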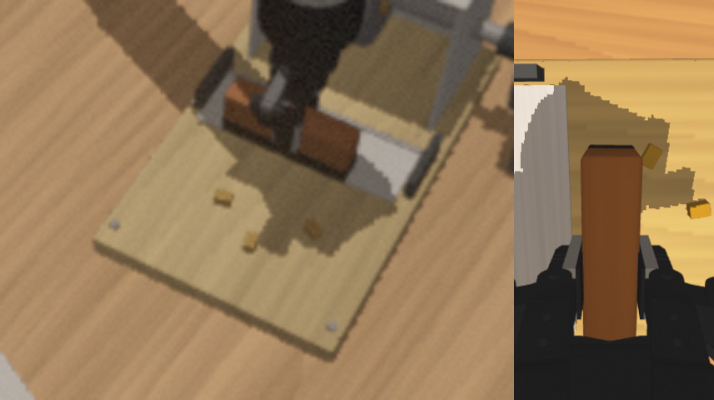

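The block hangs parallel to the lip, behind all three chips, with the nearest chip just ahead of its face.

Request:
{"op": "move_arm", "data": {
  "increments": [
    {"grip": 0, "translation": [0.002, -0.002, 0.04], "angular": [0, 0, 0]},
    {"grip": 0, "translation": [0.002, -0.002, 0.08], "angular": [0, 0, 0]},
    {"grip": 0, "translation": [0.002, -0.002, 0.105], "angular": [0, 0, 0]},
    {"grip": 0, "translation": [0.002, -0.002, 0.114], "angular": [0, 0, 0]},
    {"grip": 0, "translation": [0.002, -0.002, 0.114], "angular": [0, 0, 0]}
  ]
}}

```text
time: 7.8
tool_pos: [0.5824, 0.0865, 0.043]
tcp_rot: [0.999, 0.054, -0.001, 0.0]
wrist_force: [0.2, -1.0, -1.2]
finger_gap: 0.023
```

```bash
python3 - <<'E'
from h import *
st(); plan([(*S(.009,-.100),.0415,-83.65),(*S(.009,-.178),.0415,-83.65)])
E
```

```text
time 7.8
tool_pos [0.5824 0.0865 0.043 ]
tcp_rot [ 9.985e-01  5.410e-02 -6.000e-04  1.000e-04]
wrist_force [ 0.1856 -0.9677 -1.163 ]
finger_gap 0.023
q [-0.9043  0.6941  0.8864  1.9054 -0.6951  0.8845 -1.1244]
t [-0.0017, 0.1414, 0.003] a [0.0, 0.0002, -0.0004] mm 71 deg 0
t [-0.0, 0.156, 0.0] a [0.0, 0.0, 0.0] mm 78 deg 0
```

Request:
{"op": "move_arm", "data": {
  "increments": [
    {"grip": 0, "translation": [0, 0.022, 0.003], "angular": [0, 0, 0]},
    {"grip": 0, "translation": [-0.001, 0.052, 0.003], "angular": [0, 0, 0]},
    {"grip": 0, "translation": [-0.001, 0.082, 0.003], "angular": [0, 0, 0]},
    {"grip": 0, "translation": [-0.002, 0.112, 0.003], "angular": [0, 0, 0]},
    {"grip": 0, "translation": [-0.002, 0.141, 0.003], "angular": [0, 0, 0]}
  ]
}}

```text
time: 8.43
tool_pos: [0.5892, 0.0148, 0.0417]
tcp_rot: [0.999, 0.054, -0.0, 0.0]
wrist_force: [-0.3, -0.1, -1.0]
finger_gap: 0.0228
```

Request:
{"op": "move_arm", "data": {
  "increments": [
    {"grip": 0, "translation": [0, 0.03, 0], "angular": [0, 0, 0]},
    {"grip": 0, "translation": [0, 0.06, 0], "angular": [0, 0, 0]},
    {"grip": 0, "translation": [0, 0.09, 0], "angular": [0, 0, 0]},
    {"grip": 0, "translation": [0, 0.13, 0], "angular": [0, 0, 0]},
    {"grip": 0, "translation": [0, 0.165, 0], "angular": [0, 0, 0]}
  ]
}}

```text
time: 9.05
tool_pos: [0.5981, -0.0686, 0.0417]
tcp_rot: [0.999, 0.054, -0.0, 0.0]
wrist_force: [0.7, 0.1, -1.7]
finger_gap: 0.0228
```

```bash
python3 - <<'E'
from h import *
st()
d=cam('top'); c=cam('scene')
cv2.imwrite('pics/w4.png',np.hstack([cv2.resize(c['color'][180:320,260:440],(514,400),interpolation=2),cv2.resize(d['color'][165:285,230:316],(286,400))]))
plan([(*S(.009,-.190),.12,-83.65),(.52,-.24,.16,-50),(.467,-.385,.12,-22),(.467,-.385,.022,-22)])
E
```

```text
time 9.05
tool_pos [ 0.5981 -0.0686  0.0417]
tcp_rot [ 9.986e-01  5.360e-02 -4.000e-04  3.000e-04]
wrist_force [ 0.7087  0.0983 -1.663 ]
finger_gap 0.0228
q [-0.6233  0.7122  0.8737  1.8728 -0.6962  0.895  -0.8698]
t [0.0021, 0.0051, -0.1556] a [0.0004, 0.0001, -0.0012] mm 78 deg 0
t [-0.1942, 0.3138, -0.08] a [0.0, 0.0, -0.0935] mm 189 deg 34
t [-0.2676, 0.154, 0.08] a [0.0, 0.0, -0.0778] mm 159 deg 28
t [0.0, 0.0, 0.196] a [0.0, 0.0, 0.0] mm 98 deg 0
```

View pics/w4.png

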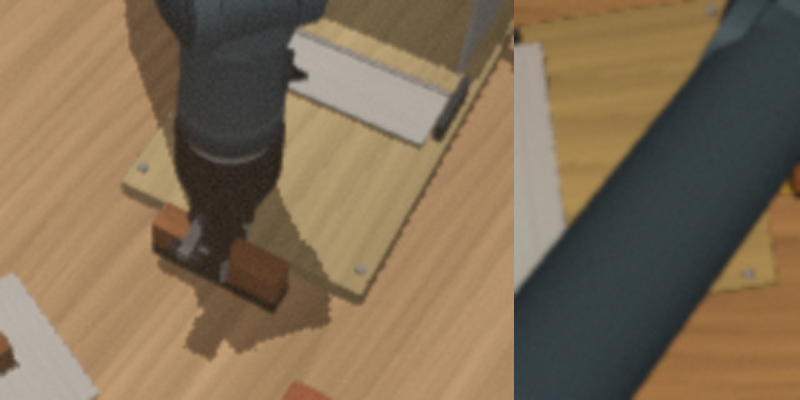

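Board behind the scraper looks empty, but the arm hides part of it. I'll lift away and look while still holding the scraper.

Request:
{"op": "move_arm", "data": {
  "increments": [
    {"grip": 0, "translation": [0, 0.005, -0.04], "angular": [0, 0, 0]},
    {"grip": 0, "translation": [0, 0.005, -0.09], "angular": [0, 0, 0]},
    {"grip": 0, "translation": [0, 0.005, -0.135], "angular": [0, 0, 0]},
    {"grip": 0, "translation": [0, 0.005, -0.156], "angular": [0, 0, 0]},
    {"grip": 0, "translation": [0, 0.005, -0.156], "angular": [0, 0, 0]}
  ]
}}

```text
time: 9.78
tool_pos: [0.5988, -0.073, 0.1213]
tcp_rot: [0.999, 0.052, 0.001, 0.001]
wrist_force: [-0.6, 0.0, -0.2]
finger_gap: 0.0227
```

Request:
{"op": "move_arm", "data": {
  "increments": [
    {"grip": 0, "translation": [-0.049, 0.078, -0.02], "angular": [0, 0, -0.023]},
    {"grip": 0, "translation": [-0.097, 0.157, -0.04], "angular": [0, 0, -0.047]},
    {"grip": 0, "translation": [-0.146, 0.235, -0.06], "angular": [0, 0, -0.07]},
    {"grip": 0, "translation": [-0.194, 0.314, -0.08], "angular": [0, 0, -0.0935]},
    {"grip": 0, "translation": [-0.194, 0.314, -0.08], "angular": [0, 0, -0.0935]}
  ]
}}

```text
time: 10.4
tool_pos: [0.5152, -0.2447, 0.1623]
tcp_rot: [0.943, 0.334, 0.0, 0.002]
wrist_force: [0.3, -0.7, -1.4]
finger_gap: 0.0231
```

```bash
python3 - <<'E'
from h import *
st()
d=cam('top'); c=cam('scene')
cv2.imwrite('pics/w5.png',np.hstack([cv2.resize(c['color'][170:330,260:440],(506,450),interpolation=2),cv2.resize(d['color'][165:305,225:316],(293,450))]))
plan([(.467,-.385,.12,-22),(.467,-.385,.021,-22)])
E
```

```text
time 10.4
tool_pos [ 0.5152 -0.2447  0.1623]
tcp_rot [9.426e-01 3.340e-01 2.000e-04 2.300e-03]
wrist_force [ 0.2776 -0.6871 -1.4102]
finger_gap 0.0231
q [-0.3836  0.4364  0.9294  1.8923 -0.4075  1.0122 -0.1681]
t [-0.264, 0.1608, 0.0819] a [0.0002, 0.0, -0.0793] mm 160 deg 29
t [0.0, 0.0, 0.198] a [0.0, 0.0, 0.0] mm 99 deg 0
```

View pics/w5.png

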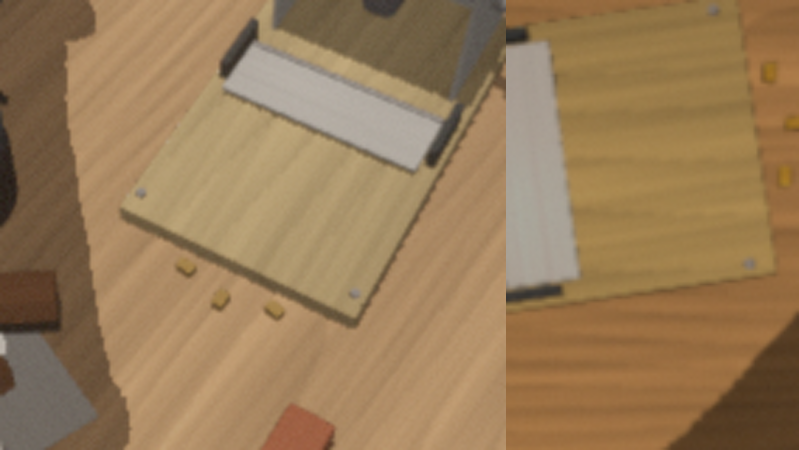

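All three chips lie on the bench in front of the board, at scene-crop (186,267), (220,298) and (274,310), and the board is bare. Next I set the scraper down.

Request:
{"op": "move_arm", "data": {
  "increments": [
    {"grip": 0, "translation": [-0.066, 0.04, 0.02], "angular": [0, 0, -0.02]},
    {"grip": 0, "translation": [-0.132, 0.08, 0.041], "angular": [0, 0, -0.04]},
    {"grip": 0, "translation": [-0.198, 0.12, 0.061], "angular": [0, 0, -0.06]},
    {"grip": 0, "translation": [-0.264, 0.161, 0.082], "angular": [0, 0, -0.079]},
    {"grip": 0, "translation": [-0.264, 0.161, 0.082], "angular": [0, 0, -0.079]}
  ]
}}

```text
time: 11.12
tool_pos: [0.4645, -0.387, 0.1183]
tcp_rot: [0.831, 0.556, -0.001, -0.0]
wrist_force: [0.6, 0.1, -1.4]
finger_gap: 0.0233
```

Request:
{"op": "move_arm", "data": {
  "increments": [
    {"grip": 0, "translation": [0, 0, 0.06], "angular": [0, 0, 0]},
    {"grip": 0, "translation": [0, 0, 0.12], "angular": [0, 0, 0]},
    {"grip": 0, "translation": [0, 0, 0.16], "angular": [0, 0, 0]},
    {"grip": 0, "translation": [0, 0, 0.19], "angular": [0, 0, 0]},
    {"grip": 0, "translation": [0, 0, 0.19], "angular": [0, 0, 0]}
  ]
}}

```text
time: 11.75
tool_pos: [0.4647, -0.3863, 0.0226]
tcp_rot: [0.831, 0.557, -0.002, -0.001]
wrist_force: [-0.5, 0.6, -2.2]
finger_gap: 0.0228
```

```bash
python3 - <<'E'
from h import *
st(); plan([(.467,-.385,.0205,-22)])
E
```

```text
time 11.75
tool_pos [ 0.4647 -0.3863  0.0226]
tcp_rot [ 8.306e-01  5.568e-01 -1.600e-03 -7.000e-04]
wrist_force [-0.4642  0.649  -2.1536]
finger_gap 0.0228
q [ 0.106   0.6591  0.661   1.864  -0.5426  0.8087  0.663 ]
t [0.0042, 0.0033, 0.0042] a [-0.0005, 0.0003, -0.0009] mm 3 deg 0
```

Request:
{"op": "move_arm", "data": {
  "increments": [
    {"grip": 0, "translation": [0, 0, 0.003], "angular": [0, 0, 0]},
    {"grip": 0, "translation": [0, 0, 0.0045], "angular": [0, 0, 0]},
    {"grip": 0, "translation": [0, 0, 0.0045], "angular": [0, 0, 0]},
    {"grip": 1, "translation": [0, 0, 0.0045], "angular": [0, 0, 0]},
    {"grip": 1, "translation": [0, 0, 0.0045], "angular": [0, 0, 0]}
  ]
}}

```text
time: 12.38
tool_pos: [0.4649, -0.3867, 0.0208]
tcp_rot: [0.831, 0.557, -0.001, -0.0]
wrist_force: [0.2, 0.2, -0.4]
finger_gap: 0.0587
```

Request:
{"op": "move_arm", "data": {
  "increments": [
    {"grip": 1, "translation": [0, 0, 0], "angular": [0, 0, 0]},
    {"grip": 1, "translation": [0, 0, 0], "angular": [0, 0, 0]},
    {"grip": 1, "translation": [0, 0, 0], "angular": [0, 0, 0]},
    {"grip": 1, "translation": [0, 0, -0.05], "angular": [0, 0, 0]},
    {"grip": 1, "translation": [0, 0, -0.15], "angular": [0, 0, 0]}
  ]
}}

```text
time: 13.0
tool_pos: [0.4635, -0.3848, 0.0942]
tcp_rot: [0.831, 0.557, -0.003, -0.003]
wrist_force: [0.8, -0.3, 0.3]
finger_gap: 0.0852
```

```bash
python3 - <<'E'
from h import *
st(); plan([(.4955,-.2445,.15,-19.3),(.4955,-.2445,.05,-19.3)])
E
```

```text
time 13.0
tool_pos [ 0.4635 -0.3848  0.0942]
tcp_rot [ 0.8306  0.5569 -0.0027 -0.003 ]
wrist_force [ 0.7916 -0.2529  0.3293]
finger_gap 0.0852
q [ 0.044   0.5581  0.739   1.8429 -0.4577  0.9268  0.6027]
t [0.2838, -0.0483, -0.1115] a [-0.0013, 0.0001, -0.0084] mm 154 deg 3
t [0.0, 0.0, 0.2] a [0.0, 0.0, 0.0] mm 100 deg 0
```

Request:
{"op": "move_arm", "data": {
  "increments": [
    {"grip": 1, "translation": [0.05, -0.01, -0.05], "angular": [0, 0, -0.002]},
    {"grip": 1, "translation": [0.13, -0.025, -0.09], "angular": [0, 0, -0.004]},
    {"grip": 1, "translation": [0.21, -0.04, -0.11], "angular": [-0.001, 0, -0.006]},
    {"grip": 1, "translation": [0.284, -0.047, -0.11], "angular": [-0.001, 0, -0.008]},
    {"grip": 1, "translation": [0.284, -0.047, -0.11], "angular": [-0.001, 0, -0.008]}
  ]
}}

```text
time: 13.62
tool_pos: [0.4979, -0.2401, 0.149]
tcp_rot: [0.814, 0.581, 0.0, -0.001]
wrist_force: [-0.8, 0.2, -0.4]
finger_gap: 0.0856
```

```bash
python3 - <<'E'
from h import *
st(); plan([(.4947,-.244,.04,-19.4),(.4947,-.244,.008,-19.4)])
d=cam('wrist'); np.savez('w6.npz',**{k:d[k] for k in('K','R','t','dist','color')}); cv2.imwrite('pics/w6.png',d['color'])
E
```

```text
time 13.625
tool_pos [ 0.4979 -0.2401  0.149 ]
tcp_rot [ 8.143e-01  5.805e-01  1.000e-04 -1.400e-03]
wrist_force [-0.8431  0.1604 -0.3916]
finger_gap 0.0856
q [-0.2862  0.3753  0.7911  1.9358 -0.3249  0.9634  0.3273]
t [-0.0099, -0.003, 0.2181] a [-0.0003, -0.0003, 0.001] mm 109 deg 0
t [0.0, 0.0, 0.064] a [0.0, 0.0, 0.0] mm 32 deg 0
```

View pics/w6.png

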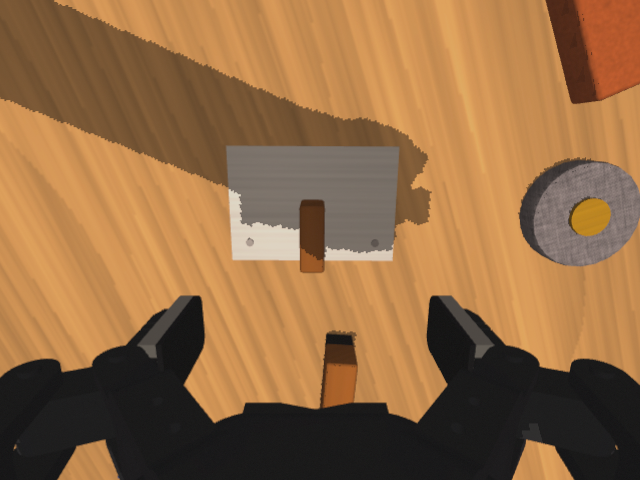

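The scraper stands on its foot at (340,370) with the jaws clear of it; plate corners are at (227,146),(399,147),(233,261),(393,261).

```bash
python3 - <<'E'
from h import *
d=dict(np.load('w6.npz'))
p=back(d,[(227,146),(399,147),(233,261),(393,261)],.003)
for i,j in((1,0),(3,2),(0,2),(1,3)):
    e=p[i]-p[j]; print(' len %.4f deg %.2f mid %s'%(np.linalg.norm(e),np.degrees(np.arctan2(e[1],e[0])),np.round((p[i]+p[j])/2,4)))
g=back(d,[(301,207),(324,207)],.034); print(g, g.mean(0))
E
```

```text
len 0.1297 deg -19.42 mid [ 0.5161 -0.1823  0.003 ]
 len 0.1308 deg -19.05 mid [ 0.4862 -0.2681  0.003 ]
 len 0.0913 deg 70.47 mid [ 0.4396 -0.2038  0.003 ]
 len 0.0905 deg 71.14 mid [ 0.5626 -0.2467  0.003 ]
[[ 0.49501889 -0.21799458  0.034     ]
 [ 0.51028793 -0.22327295  0.034     ]] [ 0.50265341 -0.22063376  0.034     ]
```

Request:
{"op": "move_arm", "data": {
  "increments": [
    {"grip": 1, "translation": [-0.005, -0.002, 0.08], "angular": [0, 0, 0.001]},
    {"grip": 1, "translation": [-0.01, -0.003, 0.17], "angular": [0, 0, 0.001]},
    {"grip": 1, "translation": [-0.01, -0.003, 0.25], "angular": [0, 0, 0.001]},
    {"grip": 1, "translation": [-0.01, -0.003, 0.28], "angular": [0, 0, 0.001]},
    {"grip": 1, "translation": [-0.01, -0.003, 0.28], "angular": [0, 0, 0.001]}
  ]
}}

```text
time: 14.3
tool_pos: [0.4926, -0.2479, 0.0087]
tcp_rot: [0.817, 0.576, -0.001, -0.001]
wrist_force: [1.1, 0.8, 0.3]
finger_gap: 0.0856
```

```bash
python3 - <<'E'
from h import *
st(); plan([(.4945,-.244,.008,-19.3)])
E
```

```text
time 14.3
tool_pos [ 0.4926 -0.2479  0.0087]
tcp_rot [ 0.8175  0.576  -0.0014 -0.0011]
wrist_force [1.1191 0.8139 0.2773]
finger_gap 0.0856
q [-0.1354  0.5977  0.6382  1.9949 -0.5298  0.7221  0.4867]
t [0.0086, 0.0011, 0.0014] a [-0.0005, 0.0002, -0.001] mm 4 deg 0
```

Request:
{"op": "move_arm", "data": {
  "increments": [
    {"grip": 1, "translation": [0.008, 0.001, 0], "angular": [0, 0, -0.001]},
    {"grip": 1, "translation": [0.008, 0.001, 0], "angular": [0, 0, -0.001]},
    {"grip": 0, "translation": [0.008, 0.001, 0], "angular": [0, 0, -0.001]},
    {"grip": 0, "translation": [0.008, 0.001, 0], "angular": [0, 0, -0.001]},
    {"grip": 0, "translation": [0.008, 0.001, 0], "angular": [0, 0, -0.001]}
  ]
}}

```text
time: 14.92
tool_pos: [0.4944, -0.2442, 0.0089]
tcp_rot: [0.816, 0.579, -0.001, -0.001]
wrist_force: [-0.3, 0.2, -0.4]
finger_gap: 0.0322
```

Request:
{"op": "move_arm", "data": {
  "increments": [
    {"grip": 0, "translation": [0, 0, 0], "angular": [0, 0, 0]},
    {"grip": 0, "translation": [0, 0, 0], "angular": [0, 0, 0]},
    {"grip": 0, "translation": [0, 0, 0], "angular": [0, 0, 0]},
    {"grip": 0, "translation": [0, 0, 0], "angular": [0, 0, 0]},
    {"grip": 0, "translation": [0, 0, 0], "angular": [0, 0, 0]}
  ]
}}

```text
time: 15.55
tool_pos: [0.4946, -0.2444, 0.009]
tcp_rot: [0.816, 0.579, -0.001, -0.001]
wrist_force: [-0.5, 0.3, 1.7]
finger_gap: 0.0172
```

```bash
python3 - <<'E'
from h import *
st(); plan([(.4945,-.244,.11,-19.3),(*S(0,-.15),.11,6.35)])
E
```

```text
time 15.55
tool_pos [ 0.4946 -0.2444  0.009 ]
tcp_rot [ 8.157e-01  5.785e-01 -1.200e-03 -8.000e-04]
wrist_force [-0.4873  0.3286  1.677 ]
finger_gap 0.0172
q [-0.1418  0.5968  0.6373  1.9946 -0.5286  0.7218  0.4847]
t [0.0005, -0.0011, -0.202] a [-0.0004, 0.0002, -0.0] mm 101 deg 0
t [0.4556, 0.0339, 0.0] a [0.0, 0.0, -0.0713] mm 228 deg 26
```

Request:
{"op": "move_arm", "data": {
  "increments": [
    {"grip": 0, "translation": [0, 0, -0.03], "angular": [0, 0, 0]},
    {"grip": 0, "translation": [0, 0, -0.09], "angular": [0, 0, 0]},
    {"grip": 0, "translation": [0, 0, -0.15], "angular": [0, 0, 0]},
    {"grip": 0, "translation": [0, 0, -0.2], "angular": [0, 0, 0]},
    {"grip": 0, "translation": [0, 0, -0.2], "angular": [0, 0, 0]}
  ]
}}

```text
time: 16.18
tool_pos: [0.4964, -0.2452, 0.1112]
tcp_rot: [0.816, 0.578, 0.0, 0.001]
wrist_force: [0.6, 0.6, -1.4]
finger_gap: 0.0172
```

Request:
{"op": "move_arm", "data": {
  "increments": [
    {"grip": 0, "translation": [0.09, 0.007, 0], "angular": [0, 0, -0.014]},
    {"grip": 0, "translation": [0.19, 0.014, 0], "angular": [0, 0, -0.03]},
    {"grip": 0, "translation": [0.29, 0.021, 0], "angular": [0, 0, -0.045]},
    {"grip": 0, "translation": [0.39, 0.029, 0], "angular": [0, 0, -0.06]},
    {"grip": 0, "translation": [0.455, 0.034, 0], "angular": [0, 0, -0.071]}
  ]
}}

```text
time: 16.8
tool_pos: [0.5874, -0.0325, 0.1096]
tcp_rot: [0.665, 0.747, -0.0, -0.0]
wrist_force: [0.7, 0.0, -1.8]
finger_gap: 0.017
```

```bash
python3 - <<'E'
from h import *
st(); plan([(*S(0,-.12),.06,6.35)])
E
```

```text
time 16.8
tool_pos [ 0.5874 -0.0325  0.1096]
tcp_rot [ 6.653e-01  7.466e-01 -4.000e-04 -3.000e-04]
wrist_force [ 0.7462  0.0323 -1.7854]
finger_gap 0.017
q [-0.5046  0.463   0.604   1.8709 -0.3272  0.9083  0.3696]
t [0.0563, -0.0032, 0.0993] a [-0.0001, 0.0, 0.0007] mm 57 deg 0
```

Request:
{"op": "move_arm", "data": {
  "increments": [
    {"grip": 0, "translation": [0.02, -0.001, 0.025], "angular": [0, 0, 0]},
    {"grip": 0, "translation": [0.04, -0.002, 0.06], "angular": [0, 0, 0.001]},
    {"grip": 0, "translation": [0.056, -0.003, 0.1], "angular": [0, 0, 0.001]},
    {"grip": 0, "translation": [0.056, -0.003, 0.12], "angular": [0, 0, 0.001]},
    {"grip": 0, "translation": [0.056, -0.003, 0.12], "angular": [0, 0, 0.001]}
  ]
}}

```text
time: 17.42
tool_pos: [0.5812, -0.0063, 0.0483]
tcp_rot: [0.668, 0.744, -0.002, -0.001]
wrist_force: [0.5, -0.3, -1.3]
finger_gap: 0.0171
```

```bash
python3 - <<'E'
from h import *
st(); d=cam('wrist'); np.savez('w7.npz',**{k:d[k] for k in('K','R','t','dist','color')}); cv2.imwrite('pics/w7.png',d['color'])
plan([(*S(0,-.105),.030,6.35),(*S(0,-.04),.030,6.35)])
E
```

```text
time 17.425
tool_pos [ 0.5812 -0.0063  0.0483]
tcp_rot [ 0.6683  0.7439 -0.0017 -0.0009]
wrist_force [ 0.527  -0.2505 -1.3316]
finger_gap 0.0171
q [-0.5104  0.5437  0.5543  1.9104 -0.3879  0.7987  0.3625]
t [0.033, 0.0006, 0.0385] a [-0.0003, 0.0002, -0.0006] mm 25 deg 0
t [0.13, -0.0, 0.0] a [0.0, 0.0, 0.0] mm 65 deg 0
```

View pics/w7.png

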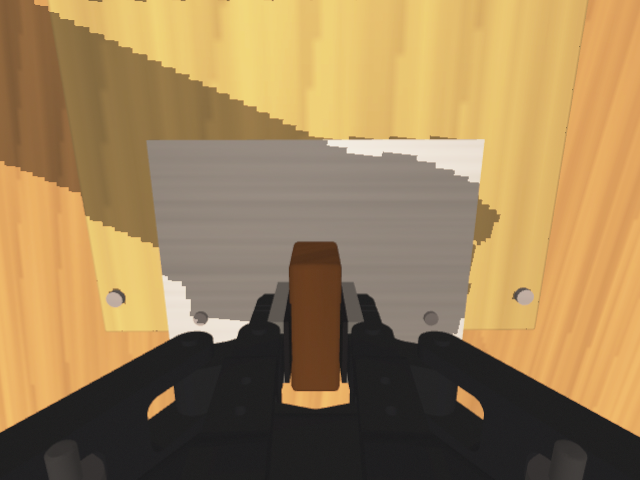

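Wrist view: plate front corners (147,141),(484,140); board front corners (106,331),(536,329). The plate looks square to the board.

```bash
python3 - <<'E'
from h import *
d=dict(np.load('w7.npz'))
p=back(d,[(147,141),(484,140)],.0423); b=back(d,[(106,331),(536,329)],.02)
for q in(p,b):
    e=q[1]-q[0]; print(' len %.4f deg %.2f mid %s'%(np.linalg.norm(e),np.degrees(np.arctan2(e[1],e[0])),np.round(q.mean(0),4)))
a=np.radians(6.35); X=np.array([np.cos(a),np.sin(a)]);Y=np.array([-X[1],X[0]])
print('seat from board',b.mean(0)[:2]+.15*Y)
for n,q in(('plate front',p.mean(0)),('board mid',b.mean(0)),('tcp',np.array([.5812,-.0063,0]))): e=q[:2]-SEAT; print(n,e@X,e@Y)
# right board side edge heading
s=back(d,[(536,329),(586,0)],.02); e=s[1]-s[0]; print(np.degrees(np.arctan2(e[1],e[0]))-90)
E
```

```text
len 0.1308 deg 6.23 mid [0.5748 0.0588 0.0423]
 len 0.2199 deg 6.48 mid [ 0.5873 -0.0343  0.02  ]
seat from board [0.57070437 0.1147487 ]
plate front -0.0005473656880870862 -0.05599160027643106
board mid 0.00152265110142468 -0.14991921336830075
tcp -0.0014343031936086626 -0.12138608970697098
7.109543956320621
```

Request:
{"op": "move_arm", "data": {
  "increments": [
    {"grip": 0, "translation": [0.015, 0, 0.012], "angular": [0, 0, 0]},
    {"grip": 0, "translation": [0.033, 0, 0.025], "angular": [0, 0, -0.0005]},
    {"grip": 0, "translation": [0.033, 0, 0.0365], "angular": [0, 0, -0.0005]},
    {"grip": 0, "translation": [0.033, 0, 0.0365], "angular": [0, 0, -0.0005]},
    {"grip": 0, "translation": [0.033, 0, 0.0365], "angular": [0, 0, -0.0005]}
  ]
}}

```text
time: 18.1
tool_pos: [0.5806, 0.0097, 0.031]
tcp_rot: [0.667, 0.745, -0.001, 0.0]
wrist_force: [-0.4, -0.6, -1.9]
finger_gap: 0.0171
```

```bash
python3 - <<'E'
from h import *
st(); plan([(*S(0,-.105),.029,6.38)])
E
```

```text
time 18.1
tool_pos [0.5806 0.0097 0.031 ]
tcp_rot [ 0.6673  0.7448 -0.001   0.    ]
wrist_force [-0.3745 -0.6443 -1.8907]
finger_gap 0.0171
q [-0.5238  0.5681  0.5362  1.9176 -0.4055  0.7658  0.3509]
t [0.0009, 0.0006, 0.0041] a [-0.0002, 0.0002, -0.0003] mm 2 deg 0
```

Request:
{"op": "move_arm", "data": {
  "increments": [
    {"grip": 0, "translation": [0, 0, 0.002], "angular": [0, 0, 0]},
    {"grip": 0, "translation": [0, 0, 0.004], "angular": [0, 0, -0.0003]},
    {"grip": 0, "translation": [0, 0, 0.005], "angular": [0, 0, -0.0003]},
    {"grip": 0, "translation": [0, 0, 0.005], "angular": [0, 0, -0.0003]},
    {"grip": 0, "translation": [0, 0, 0.005], "angular": [0, 0, -0.0003]}
  ]
}}

```text
time: 18.73
tool_pos: [0.5808, 0.0094, 0.029]
tcp_rot: [0.667, 0.745, -0.001, 0.0]
wrist_force: [-1.3, -0.1, 3.6]
finger_gap: 0.0168
```

```bash
python3 - <<'E'
from h import *
st(); plan([(*S(0,-.0395),.0293,6.38)])
E
```

```text
time 18.725
tool_pos [0.5808 0.0094 0.029 ]
tcp_rot [ 6.667e-01  7.453e-01 -9.000e-04  1.000e-04]
wrist_force [-1.261  -0.1258  3.6279]
finger_gap 0.0168
q [-0.5212  0.5713  0.5338  1.9178 -0.4075  0.7622  0.3544]
t [0.1325, 0.0003, -0.0007] a [-0.0002, 0.0002, -0.0] mm 66 deg 0
```

Request:
{"op": "move_arm", "data": {
  "increments": [
    {"grip": 0, "translation": [0.01, 0, -0.0015], "angular": [0, 0, 0]},
    {"grip": 0, "translation": [0.03, 0, -0.0015], "angular": [0, 0, 0]},
    {"grip": 0, "translation": [0.05, 0, -0.0015], "angular": [0, 0, 0]},
    {"grip": 0, "translation": [0.07, 0, -0.0015], "angular": [0, 0, 0]},
    {"grip": 0, "translation": [0.085, 0, -0.0015], "angular": [0, 0, 0]}
  ]
}}

```text
time: 19.35
tool_pos: [0.5759, 0.0531, 0.0296]
tcp_rot: [0.666, 0.746, -0.001, -0.0]
wrist_force: [0.2, -0.6, -1.4]
finger_gap: 0.017
```

```bash
python3 - <<'E'
from h import *
st(); plan([(*S(0,-.0395),.0295,6.38)])
E
```

```text
time 19.35
tool_pos [0.5759 0.0531 0.0296]
tcp_rot [ 0.6662  0.7458 -0.0008 -0.    ]
wrist_force [ 0.2223 -0.6003 -1.3797]
finger_gap 0.017
q [-0.5962  0.5659  0.5314  1.9236 -0.4038  0.7602  0.2777]
t [0.0446, 0.0004, 0.0001] a [-0.0002, 0.0002, 0.0002] mm 22 deg 0
```

Plate front is about 3 mm under the lip with no contact force; continuing the last 22 mm.

Request:
{"op": "move_arm", "data": {
  "increments": [
    {"grip": 0, "translation": [0.012, 0, 0], "angular": [0, 0, 0]},
    {"grip": 0, "translation": [0.024, 0, 0], "angular": [0, 0, 0]},
    {"grip": 0, "translation": [0.036, 0, 0], "angular": [0, 0, 0]},
    {"grip": 0, "translation": [0.0445, 0, 0], "angular": [0, 0, 0]},
    {"grip": 0, "translation": [0.0445, 0, 0], "angular": [0, 0, 0]}
  ]
}}

```text
time: 19.98
tool_pos: [0.5733, 0.0757, 0.0295]
tcp_rot: [0.666, 0.746, -0.001, -0.0]
wrist_force: [-0.7, -0.3, -2.0]
finger_gap: 0.017
```

```bash
python3 - <<'E'
from h import *
st(); plan([(*S(0,-.0395),.028,6.38)])
E
```

```text
time 19.975
tool_pos [0.5733 0.0757 0.0295]
tcp_rot [ 6.659e-01  7.460e-01 -8.000e-04 -2.000e-04]
wrist_force [-0.7429 -0.2904 -2.0319]
finger_gap 0.017
q [-0.6339  0.5655  0.5295  1.9235 -0.4026  0.76    0.2382]
t [-0.0009, 0.0004, 0.003] a [-0.0002, 0.0001, 0.0003] mm 2 deg 0
```

Request:
{"op": "move_arm", "data": {
  "increments": [
    {"grip": 0, "translation": [0, 0, 0.001], "angular": [0, 0, 0]},
    {"grip": 0, "translation": [0, 0, 0.002], "angular": [0, 0, 0]},
    {"grip": 0, "translation": [0, 0, 0.003], "angular": [0, 0, 0]},
    {"grip": 0, "translation": [0, 0, 0.003], "angular": [0, 0, 0]},
    {"grip": 0, "translation": [0, 0, 0.003], "angular": [0, 0, 0]}
  ]
}}

```text
time: 20.6
tool_pos: [0.5734, 0.0753, 0.029]
tcp_rot: [0.666, 0.746, -0.001, -0.0]
wrist_force: [-2.1, 0.2, 6.0]
finger_gap: 0.0169
```

```bash
python3 - <<'E'
from h import *
st()
E
```

```text
time 20.6
tool_pos [0.5734 0.0753 0.029 ]
tcp_rot [ 6.661e-01  7.458e-01 -8.000e-04 -4.000e-04]
wrist_force [-2.1073  0.2089  5.9706]
finger_gap 0.0169
q [-0.6324  0.5666  0.529   1.9232 -0.4038  0.7597  0.2395]
```

Request:
{"op": "move_arm", "data": {
  "increments": [
    {"grip": 0, "translation": [0, 0, 0.0022], "angular": [0, 0, 0]},
    {"grip": 0, "translation": [0, 0, 0.0028], "angular": [0, 0, 0]},
    {"grip": 0, "translation": [0, 0, 0.0034], "angular": [0, 0, 0]},
    {"grip": 0, "translation": [0, 0, 0.0034], "angular": [0, 0, 0]},
    {"grip": 0, "translation": [0, 0, 0.0034], "angular": [0, 0, 0]}
  ]
}}

```text
time: 21.22
tool_pos: [0.5734, 0.0753, 0.029]
tcp_rot: [0.666, 0.746, -0.001, -0.001]
wrist_force: [-4.2, 0.1, 10.6]
finger_gap: 0.0171
```

```bash
python3 - <<'E'
from h import *
st()
c=cam('scene'); t=cam('top'); w=cam('wrist'); st()
cv2.imwrite('pics/f.png',np.hstack([cv2.resize(c['color'][170:290,280:440],(480,360),interpolation=2),cv2.resize(w['color'][:240,100:530],(320,360*1))]))
d=w
for n,P in(('lip ends',[[*S(-.093,0),.028],[*S(.093,0),.028]]),('plate front',[[*S(-.065,.0255),.023],[*S(.065,.0255),.023]])): print(n,proj(w,P),proj(c,P))
E
```

```text
time 21.225
tool_pos [0.5734 0.0753 0.029 ]
tcp_rot [ 6.662e-01  7.458e-01 -6.000e-04 -1.300e-03]
wrist_force [-4.2285  0.0904 10.5696]
finger_gap 0.0171
q [-0.6309  0.5668  0.5283  1.9226 -0.4051  0.761   0.241 ]
time 21.375
tool_pos [0.5735 0.0753 0.029 ]
tcp_rot [ 6.662e-01  7.458e-01 -6.000e-04 -1.200e-03]
wrist_force [-4.4872  0.1943 10.7293]
finger_gap 0.017
q [-0.6309  0.5668  0.5283  1.9225 -0.4051  0.761   0.241 ]
lip ends [[ 78.18014117 208.45898218]
 [550.77205798 208.94985324]] [[338.85585258 201.1350814 ]
 [407.39778106 231.05972423]]
plate front [[147.19951689 141.561514  ]
 [481.53426681 141.77503692]] [[353.47751624 199.85345047]
 [400.84409805 220.27573422]]
```

View pics/f.png

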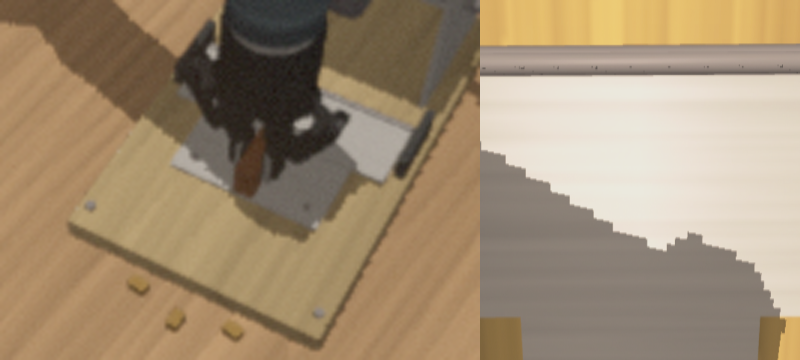

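The final view shows the lip still level where predicted (rows 210 vs 209), the plate passing under it square and centred, and the chips on the bench at (138,284), (175,319) and (232,329). Handing in.

```bash
python3 - <<'E'
from h import *
print(robot.sign_off()); s=robot.state(); print(s['time'],s['wrist_force'],s['finger_gap'],s['tool_pos'])
E
```

```text
the job is handed in; nothing more can be done
None
the job is handed in; nothing more can be done
```

The job is done and handed in at about 21.4 s. I wiped the three chips off the front of the board with the wooden scraper, the fingers staying above them. I then stood the scraper back at its old place on the bench and let go. Next I picked up the extension plate by its grip and slid it under the apron, and I'm still holding it pressed down.

**Last checks:**
- **Chips:** the pictures show all three on the bench and the board bare.
- **Scraper:** it was standing free on its foot when last seen, just after release. I did not look at it again at the end.
- **Plate:** the front edge is about 25 mm under the lip, square to within about 0.3° and centred to 1–2 mm. The depth comes from the arm's pose and the plate offset measured just before insertion, since the apron hides the edge.
- **Apron:** the lip sits in the wrist view within 2 pixels (about 1 mm) of its predicted rest position, and I felt no contact force while sliding in. I have no direct reading of the hinge angle.
- **Push:** the wrist reads 10.7 N, which is about 12.5 N on the board once the plate's own weight (about 1.8 N) is added. It changed by less than 0.2 N over the last 0.15 s.

**Disagreements:** about 4.4 N of sideways force built up while pressing, and I left it because the plate did not move. The separate station position estimates differed by 1–3 mm, so I used a middle value.

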